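# Roll the bottle carriage to the sampling station and brake it there

### The job

Push the air-bearing bottle carriage along its rail to the sampling station and brake it to a standstill with its middle in line with the station's pointer, to within about 15 mm either way, then let go so that it stays there. It floats almost without friction, so slow it down by hand: its bumpers must not touch the end stops and it must never run faster than 0.3 m/s. Touch it only on its two sprung black bumpers, not on the deck or the bottles, and leave the other things on the bench alone.

Things in the scene. Friction and masses are not known exactly. Their poses are not given: they have to be found in the camera images.
- rail: Fixed rail on the bench: aluminium base 140 x 1020 x 10 mm, steel guide beam 50 mm wide on it, top 22 mm above the bench. Origin: centre of the underside, on the bench; y runs along the rail (about the robot's left), x across it, away from the robot; yaw within 0.1 rad. End stop brackets 70 mm wide, 77 mm tall, with rubber faces at rail y = -450 and +430 mm.
- carriage (a joint): Travel of the carriage along the rail (m) = rail y of its middle, from -0.32 (right bumper touches right end stop) to +0.30 (left bumper touches left end stop). Starts at rest on the right. Moving mass 2.9 kg nominal (2.2 to 3.8: bottles filled differently), viscous drag about 0.3 N s/m, solid friction about 0.004 N: it coasts for many seconds.
- carriage_mid (a point): Middle of the carriage, 60 mm above the bench: aluminium deck block 130 mm (across the rail) x 190 mm (along it), 26 to 92 mm above the bench, with a grey rack of four square white bottles on its middle 130 mm, cap tops 176 mm above the bench. A small dark tab marks the middle of its far side.
- load: Deck, rack and bottles of the carriage, in one piece; do not touch. Origin: in the middle of the carriage at bench height; axes as the rail's.
- bumper_right (a joint): Compression (m, 0 to 0.035) of the sprung bumper at the right (-y) end: black slippery block 116 mm wide, upright face 26 to 66 mm above the bench, sloping back above that. Uncompressed (0) its face is 130 mm from the carriage's middle, 35 mm out from the deck. Spring 50 N/m, no preload, little damping (0.4 N s/m): against a hand held still the carriage bounces back.
- bumper_left (a joint): The same bumper at the left (+y) end, face 130 mm from the carriage's middle when uncompressed: compression in m, 0 to 0.035, 50 N/m. A hand here, giving way, slows a carriage that runs to the left.
- station: Sampling station, fixed, beside the far side of the rail: white box 110 x 120 x 150 mm with a dark glass window towards the robot and a parked needle arm on top (up to 182 mm, reaching 110 mm to the left). Origin: centre of its underside; axes parallel to the rail's; its front face is 145 mm beyond the rail's centre line. Stands at rail y +60 to +180 mm.
- pointer (a point): Tip of the dark steel pointer blade, 34 mm wide, that sticks out of the station's foot towards the rail, over the edge of its base plate, 30 mm above the bench; the tip is 80 mm from the rail's centre line. It marks the place: the carriage's middle must have the same rail y.
- jar_amber: Amber glass jar, 60 mm across, 85 mm tall, on the bench beyond the rail; leave alone. Origin: centre of the underside.
- bottle_small: Small square white bottle 48 mm wide, 85 mm tall, loose on the bench beyond the rail; leave alone. Origin: centre of the underside.
- tip_box: Pipette tip box 87 x 122 x 72 mm on the bench between robot and rail, to the right; leave alone. Origin: centre of the underside.
- beaker: Glass beaker 70 mm across, 80 mm tall, on the bench between robot and rail, to the left; leave alone. Origin: centre of the underside.
Things that resemble listed ones, but are neither listed nor needed, are in the scene too. Leave any purple look-alike of the station alone.

How it is judged:
By the outcome, as a careful person would: the job done as asked, in the order asked, and still so for the second after the job is handed in, with the robot touching nothing.
It also fails if it takes over 37 s, if anything falls off the work surface, if the arm or the gripper's body presses on something with over 40 N, if the wrist force passes 120 N, or if a joint passes its speed limit or range.

### The arm

A 6-joint arm with a two-finger parallel gripper is mounted at the origin on the work surface. World frame = base frame: x ahead of the robot, y to its left, z up, the work surface at z = 0. Lengths are in m, angles in rad, forces in N, time in s.
With the tool pointing down it reaches from about 0.4 to 0.825 m from the base axis. Payload 7 kg.
Tool frame: the origin (TCP) lies at the very end of the fingers, on their centre line; the grasp point (between the pads) lies 19 mm behind it; z points along the fingers, y is the line along which they close (so a half turn about z gives the same grasp; the last joint's range is limited). The gripper opens to 88 mm and grips with 3 to 60 N. Pads are 19 mm wide; open, the fingers measure 130 mm over their backs; the gripper's body (78 mm by 193 mm) begins 47 mm behind the grasp point.
Start: joints at [1.415, 0.359, 0.012, 0, -1.224, -0.288], TCP at [0.29, 0.61, 0.227] pointing down, gripper open.
Joint ranges: [-3.07, 3.07], [-1.43, 2.12], [-1.02, 1.25], [-3.03, 1.67], [-3.05, -0], [-3.03, 3.03]. Speed limits (rad/s): [2.39, 2.39, 3.01, 3.14, 3.14, 3.14].

### API

Orientations are given as a rotation vector (axis times angle).
In Python, from workcell import observe, read_camera, sign_off, trace, pinpoint gives the robot as it stands.
- The arm moves only by the tool arm_command, never from a script. Its argument "steps" is a list of rows, each a list of 2 entries, a list of its own where there are three numbers: the shift along the world's x, y, z normalised to -1 to 1, where 1 is 80 mm, then the turn about the world's z normalised to -1 to 1, where 1 is pi rad. A call has 1 to 8 rows; each row is the pose to reach, as a shift and turn from the pose commanded when the call began, turning the shorter way round; what a row does not reach only later rows make up. A row lasts 1/10 s, in which the tool goes at most 50 mm and 8.59 degrees, less where a joint would pass 70% of its speed; a pose out of reach is approached as far as the arm can. A call with a number of a shift or a turn outside -1 to 1 is refused whole. A call with a gripper value outside its range is refused whole. "gripper" is the opening, from -1 (shut) to 1 (fully open), set as the call begins (left out, the last holds). The fingers move at their own pace and stop on an object; "force" is the grip in N (left out, the last holds). Time passes only in rows, so rows that repeat a pose let the fingers close. It gives the time, the measured TCP pose, the force, the opening and the grip force at its end, in the units of the state.
- observe(): the state, without advancing time (a new reading comes with each control period).
- read_camera(name): name is "scene" or "top" or "wrist"; returns a dict with "img" (384x512x3 uint8, red, green, blue), "mtx" (3x3 intrinsics, pixels), "R" (3x3) and "t" (3): a world point X has camera coordinates R X + t. Camera axes: x right, y down, z forward; pixel columns grow to the right and rows downward; lengths in m; the calibration is good to about 2 mm. The wrist camera is an equidistant fisheye: a pixel r from the principal point sees the ray r / f radians off the axis. A picture is of the moment at which its call begins. There is no depth.
- sign_off(): hands the job in; it is judged then, once.
Trained networks look in the newest picture that a camera, given by its name, has taken for a name from the list of things; names that differ only in an ending like _2 or _b are one class to them, and where a whole thing is asked for, a point or a joint stands for the part that bears it (a point fixed in the world has none). Each returns a list of dicts, best first, with "p" (0 to 1); they miss things now and then, are a little off and sometimes report something else, mostly with a low value. They report only what shows in the picture. A call takes as long as a camera call. They do not tell look-alikes from the thing itself.
- trace(camera, query): "mask" (384x512 bool, what is visible of it) and "bbox" ([left, top, right, bottom] in pixels, round what is visible of it).
- pinpoint(camera, query): "position" ([column, row] in pixels: a listed point, or the origin of a listed thing).
The state is a dict: "time": time; "joint_pos": joint angles; "dq": joint speeds; "joint_torque": joint torques, N m; "tcp_pos": TCP position; "tcp_rot": TCP orientation; "ft_force": force on the tool from outside, world axes, zero at the start; "ft_torque": the same for the moment, N m; "finger_gap": finger opening in m; "finger_force": force on a finger pad.
Only numpy, scipy, OpenCV 4.12 (cv2) and the standard library are available. Lean on these libraries where they do the work, as an engineer would, in place of code of your own. Each camera call takes 0.05 s, during which the arm holds its last target. There are 200 camera calls.

## Working session

There is one attempt and no reset: what is moved stays moved. The work goes in short steps, Python scripts to look and compute and a tool call to move; the robot and the scene stay as the last step left them, time stands still between calls to the robot, and variables do not carry over. Pictures are saved under pics/ and viewed, at most 10 in all, crops included, and the job is handed in when it is done.

Besides the shell and the picture viewer there is one more tool, called after "Call:" by a JSON object that holds its "name" and its "arguments". arm_command: Moves the arm, as the interface text tells. Its arguments: {"type":"object","properties":{"steps":{"type":"array","items":{"type":"array"}},"gripper":{"type":"number"},"force":{"type":"number"}},"required":["steps"]}

```bash
mkdir -p pics
cat > h.py <<'E'
import numpy as np, cv2
from workcell import *
def ray(c,px):
    K=c["mtx"];R=c["R"];o=-R.T@c["t"]
    d=R.T@np.linalg.inv(K)@np.array([px[0],px[1],1.]);return o,d
def onz(c,px,z):
    o,d=ray(c,px);return o+d*(z-o[2])/d[2]
def tri(c1,p1,c2,p2):
    o1,d1=ray(c1,p1);o2,d2=ray(c2,p2)
    s=np.linalg.lstsq(np.c_[d1,-d2],o2-o1,rcond=None)[0]
    a=o1+d1*s[0];b=o2+d2*s[1];return (a+b)/2,np.linalg.norm(a-b)
E
python3 - <<'E'
from h import *
C={n:read_camera(n) for n in("scene","top")}
cv2.imwrite("pics/a.png",cv2.cvtColor(np.hstack([C["scene"]["img"],C["top"]["img"]]),cv2.COLOR_RGB2BGR)[:, :][::1]if 0 else cv2.resize(cv2.cvtColor(np.vstack([C["scene"]["img"],C["top"]["img"]]),cv2.COLOR_RGB2BGR),(400,600)))
for n in C: cv2.imwrite(f"pics/{n}.png",cv2.cvtColor(C[n]["img"],cv2.COLOR_RGB2BGR))
H=dict(carriage_mid=.06,pointer=.03,rail=0,station=0,tip_box=0,beaker=0,load=0,jar_amber=0,bottle_small=0)
for q in H:
  P={}
  for n in C:
    r=pinpoint(n,q)
    for k in r[:3]: print(q,n,round(k["p"],2),np.round(k["position"],1),np.round(onz(C[n],k["position"],H[q]),3))
    if r:P[n]=r[0]["position"]
  if len(P)==2: print("  tri",tri(C["scene"],P["scene"],C["top"],P["top"]))
for q in("bumper_right","bumper_left"):
  for n in C:
    for k in trace(n,q)[:2]: print(q,n,k["p"],k["bbox"])
print(observe())
E
```

```text
pointer top 0.75 [254.9 158.9] [0.61  0.168 0.03 ]
pointer top 0.67 [104.4 219.9] [0.416 0.659 0.03 ]
rail scene 0.89 [192.1 217.4] [0.521 0.001 0.   ]
rail top 0.58 [302.8 185.8] [0.521 0.008 0.   ]
  tri (array([ 5.20775760e-01,  4.37730798e-03, -4.88401794e-04]), np.float64(0.007308805988167952))
station scene 0.97 [389.9 208.7] [ 0.551  0.656 -0.   ]
station scene 0.64 [251.9 256. ] [0.731 0.172 0.   ]
station top 0.83 [105.3 183.6] [0.542 0.673 0.   ]
station top 0.72 [255.  131.4] [0.717 0.165 0.   ]
  tri (array([ 0.54203254,  0.66774993, -0.00532041]), np.float64(0.013916168127967967))
tip_box scene 0.83 [111.6 182.8] [ 0.279 -0.284  0.   ]
tip_box top 0.87 [400.4 254.8] [ 0.284 -0.3    0.   ]
  tri (array([ 0.28387872, -0.29026524,  0.00590741]), np.float64(0.014840018631045618))
beaker scene 0.61 [263.5 172.3] [0.275 0.27  0.   ]
beaker top 0.78 [227.  259.8] [0.28  0.266 0.   ]
  tri (array([0.28059085, 0.26741399, 0.00381972]), np.float64(0.0038559496345163032))
load scene 0.58 [127.8 219.5] [ 0.507 -0.208  0.   ]
load top 0.91 [365.5 187.8] [ 0.509 -0.203  0.   ]
  tri (
[... 837 characters left out ...]
162.4, 341.8, 199.9]
{'time': 1.2, 'joint_pos': array([ 1.41506473e+00,  3.58633889e-01,  1.18970677e-02, -2.58499520e-05,
       -1.22409806e+00, -2.88088433e-01]), 'dq': array([ 0.00030734,  0.00066701, -0.00094505,  0.00081702, -0.0008588 ,
       -0.00028556]), 'joint_torque': array([ 7.16304130e-04, -5.82395160e+01,  2.93302435e+01,  7.00233400e+00,
        1.24747280e-02, -3.35728510e-05]), 'tcp_pos': array([0.28984498, 0.60957323, 0.22653337]), 'tcp_rot': array([ 3.06451505e+00, -6.91447822e-01, -3.40998073e-05]), 'ft_force': array([0.21443321, 0.26477336, 0.33154075]), 'ft_torque': array([-0.00077384, -0.02754601, -0.00759009]), 'finger_force': 0.0, 'finger_gap': 0.08768767953570931}
```

Run:
```python
import cv2,numpy as np
t=cv2.imread("pics/top.png"); cv2.imwrite("pics/t1.png",cv2.resize(t[80:300,60:500],(800,400),interpolation=cv2.INTER_CUBIC))
s=cv2.imread("pics/scene.png"); cv2.imwrite("pics/s1.png",cv2.resize(s[110:330,20:440],(800,419),interpolation=cv2.INTER_CUBIC))
cv2.imwrite("pics/t2.png",cv2.resize(t[100:200,200:320],(720,600),interpolation=cv2.INTER_CUBIC))
```

```text
(no output)
```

View pics/t1.png

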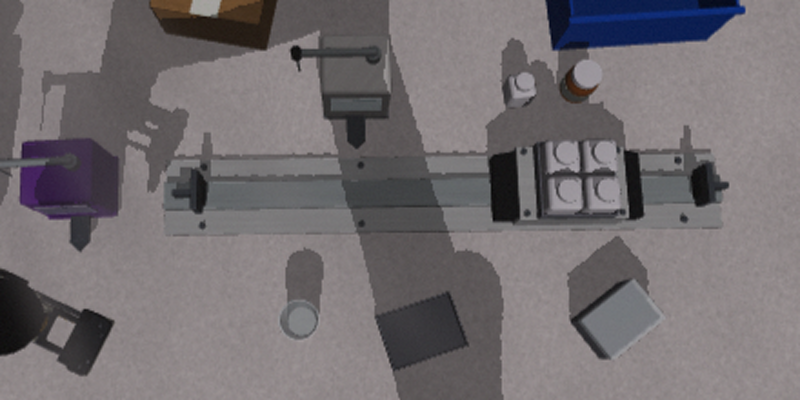

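View pics/s1.png

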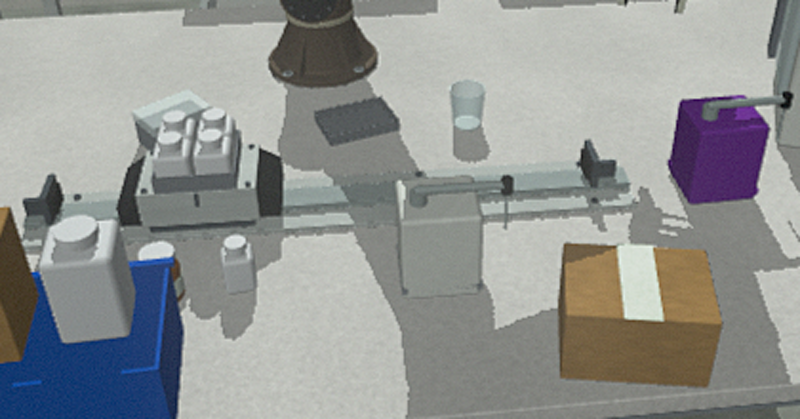

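View pics/t2.png

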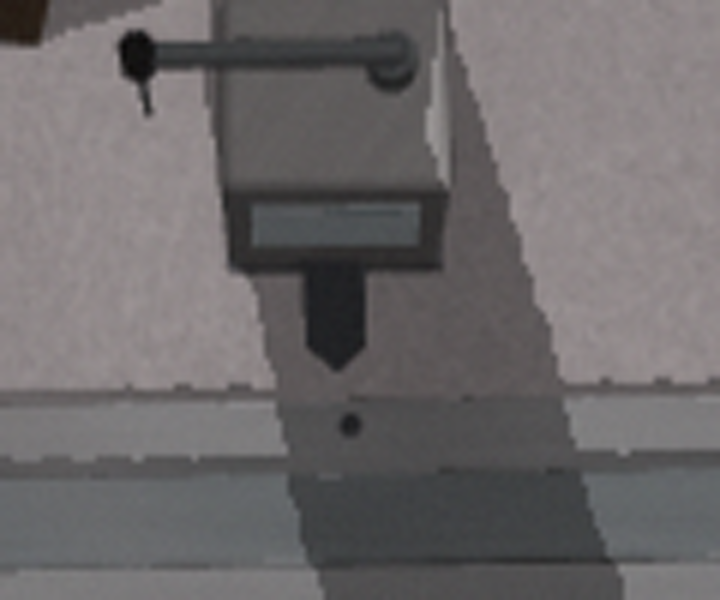

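White station at t1 px (355,75) is the wanted one. The look-alike at t1 (70,180) is purple and off the rail's end, so I leave it alone. The crop t2 confirms the dark pointer tip at top px about (256,162). The carriage stands on the right, centred at t1 px (565,185).

```bash
cat >> h.py <<'E'
def edges(c,col,img):
    pass
E
python3 - <<'E'
from h import *
c=read_camera("top")
tip=onz(c,(256.2,161.7),.03);print("tip",tip)
for p in [(150.7,166.4),(150.7,209.3),(457,162.5),(457,205.4)]: print(onz(c,p,.01))
m=trace("top","rail")[0]["mask"]; 
# long edges of base: first/last mask rows per column
U=[];L=[]
for col in list(range(165,235,3))+list(range(275,325,3))+list(range(420,450,3)):
    r=np.where(m[:,col])[0]
    if len(r)>20: U.append(onz(c,(col,r[0]-.0),.01)[:2]);L.append(onz(c,(col,r[-1]+.5),.01)[:2])
for E in(U,L):
    E=np.array(E);k=np.polyfit(E[:,1],E[:,0],1);res=E[:,0]-np.polyval(k,E[:,1]);print("edge",k,res.std())
cols=np.where(m.sum(0)>15)[0];print("rail cols",cols[0],cols[-1],onz(c,(cols[0],188),.01)[1],onz(c,(cols[-1]+1,184),.01)[1])
for q in("bumper_right","bumper_left"):
    b=trace("top",q)[0];print(q,b["bbox"])
    y,x=np.where(b["mask"]);print([np.round(onz(c,(xx,185),.06),3) for xx in(x.min(),x.max()+1)])
s=trace("top","load")[0];print(s["bbox"])
for z in(.092,):
  bb=s["bbox"];print(onz(c,(bb[0],185),z),onz(c,(bb[2],185),z))
print(-c["R"].T@c["t"])
E
```

```text
tip [0.5999412  0.16375738 0.03      ]
[0.59642735 0.51963991 0.01      ]
[0.45017048 0.51549097 0.01      ]
[ 0.58834523 -0.51785173  0.01      ]
[ 0.44136265 -0.50010134  0.01      ]
edge [0.00755941 0.58470061] 0.0021416528973672087
edge [0.00512645 0.447459  ] 0.0014224604810396243
rail cols 150 456 0.5198608754113673 -0.5088610683878265
bumper_right [402.4, 162.2, 412.6, 203.1]
[array([ 0.504, -0.311,  0.06 ]), array([ 0.503, -0.343,  0.06 ])]
bumper_left [329.1, 160.5, 344.3, 200.1]
[array([ 0.509, -0.069,  0.06 ]), array([ 0.508, -0.124,  0.06 ])]
[341.6, 156.0, 406.7, 203.0]
[ 0.50174327 -0.10208727  0.092     ] [ 0.49739246 -0.30711669  0.092     ]
[0.24448187 0.18140785 1.33603436]
```

Call:
{"name": "arm_command", "arguments": {"steps": [[[0.33, -0.33, 0], -0.04], [[0.67, -0.67, 0], -0.08], [[1, -1, 0], -0.12]], "gripper": -1}}

```text
time: 1.75
tcp_pos: [0.3704, 0.5288, 0.2265]
tcp_rot: [2.878, -1.259, 0.0]
ft_force: [-0.5, -0.1, -0.6]
finger_gap: 0.069
finger_force: 0.0
```

Call:
{"name": "arm_command", "arguments": {"steps": [[[0.33, -0.33, 0], -0.04], [[0.67, -0.67, 0], -0.08], [[1, -1, 0], -0.12]]}}

```text
time: 2.05
tcp_pos: [0.4508, 0.4484, 0.2268]
tcp_rot: [-2.59, 1.777, -0.0]
ft_force: [1.2, 0.8, -0.0]
finger_gap: 0.0453
finger_force: 0.0
```

Call:
{"name": "arm_command", "arguments": {"steps": [[[0.28, -0.33, 0], -0.04], [[0.56, -0.67, 0], -0.08], [[0.83, -1, 0], -0.12]]}}

```text
time: 2.35
tcp_pos: [0.5171, 0.3683, 0.2267]
tcp_rot: [-2.211, 2.231, -0.0]
ft_force: [1.2, 0.7, 0.0]
finger_gap: 0.0212
finger_force: 0.0
```

Call:
{"name": "arm_command", "arguments": {"steps": [[[0, -0.5, 0], 0], [[0, -1, 0], 0]]}}

```text
time: 2.55
tcp_pos: [0.5166, 0.2881, 0.2261]
tcp_rot: [2.216, -2.226, 0.0]
ft_force: [0.5, 0.4, -0.7]
finger_gap: 0.0055
finger_force: 0.0
```

Call:
{"name": "arm_command", "arguments": {"steps": [[[0, -0.5, 0], 0], [[0, -1, 0], 0]]}}

```text
time: 2.75
tcp_pos: [0.5161, 0.208, 0.2267]
tcp_rot: [-2.217, 2.225, -0.0]
ft_force: [0.7, 0.1, 0.3]
finger_gap: 0.0003
finger_force: 0.0
```

Call:
{"name": "arm_command", "arguments": {"steps": [[[0, -0.5, 0], 0], [[0, -1, 0], 0]]}}

```text
time: 2.95
tcp_pos: [0.516, 0.1281, 0.2268]
tcp_rot: [-2.217, 2.225, -0.0]
ft_force: [0.9, 0.5, -1.0]
finger_gap: 0.0004
finger_force: 0.0
```

Call:
{"name": "arm_command", "arguments": {"steps": [[[0, -0.5, 0], 0], [[0, -1, 0], 0]]}}

```text
time: 3.15
tcp_pos: [0.516, 0.0481, 0.2269]
tcp_rot: [-2.217, 2.225, -0.0]
ft_force: [0.9, 1.3, 0.8]
finger_gap: 0.0001
finger_force: 0.0
```

Call:
{"name": "arm_command", "arguments": {"steps": [[[0, -0.5, 0], 0], [[0, -1, 0], 0]]}}

```text
time: 3.35
tcp_pos: [0.516, -0.032, 0.2269]
tcp_rot: [-2.217, 2.225, -0.001]
ft_force: [1.1, 0.6, -0.3]
finger_gap: 0.0004
finger_force: 0.0
```

Call:
{"name": "arm_command", "arguments": {"steps": [[[0, -0.5, 0], 0], [[0, -1, 0], 0]]}}

```text
time: 3.55
tcp_pos: [0.516, -0.112, 0.2269]
tcp_rot: [-2.217, 2.225, -0.001]
ft_force: [0.8, 1.3, 0.6]
finger_gap: 0.0002
finger_force: 0.0
```

Call:
{"name": "arm_command", "arguments": {"steps": [[[0, -0.5, 0], 0], [[0, -1, 0], 0]]}}

```text
time: 3.75
tcp_pos: [0.5161, -0.1921, 0.2269]
tcp_rot: [-2.217, 2.225, -0.001]
ft_force: [0.7, 1.1, 1.0]
finger_gap: 0.0002
finger_force: 0.0
```

Call:
{"name": "arm_command", "arguments": {"steps": [[[0, -0.5, 0], 0], [[0, -1, 0], 0]]}}

```text
time: 3.95
tcp_pos: [0.5161, -0.2721, 0.2268]
tcp_rot: [-2.217, 2.226, -0.001]
ft_force: [1.7, 0.4, -0.6]
finger_gap: 0.0005
finger_force: 0.0
```

Call:
{"name": "arm_command", "arguments": {"steps": [[[-0.02, -0.5, 0], 0], [[-0.04, -1, 0], 0]]}}

```text
time: 4.15
tcp_pos: [0.5128, -0.3521, 0.2267]
tcp_rot: [-2.217, 2.226, -0.001]
ft_force: [0.9, -0.0, 0.6]
finger_gap: 0.0002
finger_force: 0.0
```

Call:
{"name": "arm_command", "arguments": {"steps": [[[0, -0.2, -0.3], 0], [[0, -0.2, -0.65], 0], [[0, -0.2, -1], 0]]}}

```text
time: 4.45
tcp_pos: [0.5128, -0.3673, 0.1456]
tcp_rot: [-2.215, 2.227, -0.001]
ft_force: [0.3, -0.7, 0.0]
finger_gap: 0.0006
finger_force: 0.0
```

Call:
{"name": "arm_command", "arguments": {"steps": [[[0, 0, -0.5], 0], [[0, 0, -1], 0]]}}

```text
time: 4.65
tcp_pos: [0.5133, -0.3667, 0.0658]
tcp_rot: [-2.216, 2.226, -0.002]
ft_force: [0.6, 0.0, 0.1]
finger_gap: 0.0003
finger_force: 0.0
```

Call:
{"name": "arm_command", "arguments": {"steps": [[[0, 0, -0.25], 0], [[0, 0, -0.25], 0]]}}

```text
time: 4.85
tcp_pos: [0.5108, -0.3655, 0.0431]
tcp_rot: [2.215, -2.225, -0.009]
ft_force: [-0.0, -0.1, 0.2]
finger_gap: 0.0004
finger_force: 0.0
```

```bash
cat >> h.py <<'E'
def mid():
    c=read_camera("top");t=observe()["time"];r=[]
    k=pinpoint("top","load")
    for d in k[:1]: r.append(onz(c,d["position"],0.)[1])
    b=trace("top","load")
    for d in b[:1]:
        bb=d["bbox"]; r.append((onz(c,(bb[0],185),.092)[1]+onz(c,(bb[2],185),.092)[1])/2)
    return t,r
E
python3 - <<'E'
from h import *
print(mid());print(observe()["tcp_pos"])
c=read_camera("top")
cv2.imwrite("pics/t3.png",cv2.resize(cv2.cvtColor(c["img"][130:230,320:460],cv2.COLOR_RGB2BGR),(700,500)))
E
```

```text
(4.9, [np.float64(-0.19343957175281834), np.float64(-0.17654950433542022)])
[ 0.5140533  -0.3669051   0.04797731]
```

View pics/t3.png

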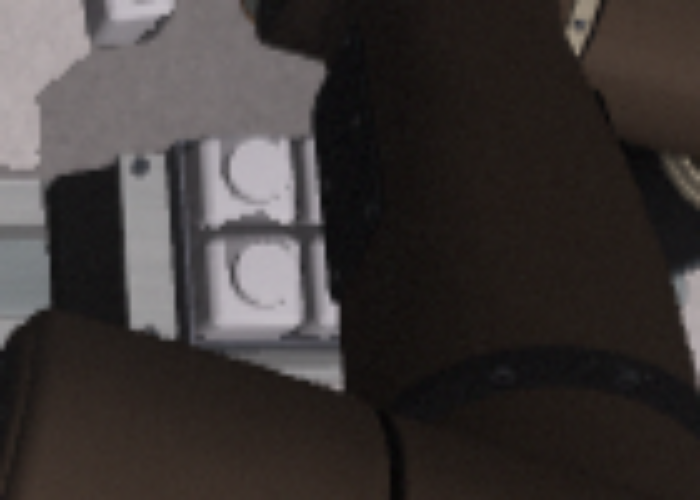

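Call:
{"name": "arm_command", "arguments": {"steps": [[[0, 0.075, 0], 0], [[0, 0.15, 0], 0], [[0, 0.225, 0], 0], [[0, 0.3, 0], 0], [[0, 0.375, 0], 0], [[0, 0.45, 0], 0], [[0, 0.525, 0], 0]]}}

```text
time: 5.75
tcp_pos: [0.5132, -0.3239, 0.0466]
tcp_rot: [-2.217, 2.226, -0.0]
ft_force: [0.5, -1.0, 0.3]
finger_gap: 0.0004
finger_force: 0.4
```

Call:
{"name": "arm_command", "arguments": {"steps": [[[0, 0.075, 0], 0], [[0, 0.15, 0], 0], [[0, 0.225, 0], 0], [[0, 0.3, 0], 0], [[0, 0.375, 0], 0], [[0, 0.45, 0], 0]]}}

```text
time: 6.35
tcp_pos: [0.5129, -0.2878, 0.0465]
tcp_rot: [2.217, -2.226, -0.0]
ft_force: [-0.2, -0.1, -0.1]
finger_gap: 0.0007
finger_force: 0.0
```

Call:
{"name": "arm_command", "arguments": {"steps": [[[0, 0, 0.5], 0], [[0, 0, 1], 0]]}}

```text
time: 6.55
tcp_pos: [0.512, -0.2877, 0.1263]
tcp_rot: [2.216, -2.224, -0.005]
ft_force: [1.1, -0.4, 0.0]
finger_gap: 0.0004
finger_force: 0.0
```

Call:
{"name": "arm_command", "arguments": {"steps": [[[0, 0, 0.5], 0], [[0, 0, 1], 0]]}}

```text
time: 6.75
tcp_pos: [0.5128, -0.288, 0.2082]
tcp_rot: [2.217, -2.226, -0.0]
ft_force: [0.4, -0.1, -0.3]
finger_gap: 0.0003
finger_force: 0.0
```

Run:
```python
from h import *
c=read_camera("top");print(observe()["time"],observe()["tcp_pos"])
b=trace("top","bumper_left");print([(d["p"],d["bbox"]) for d in b[:1]])
cv2.imwrite("pics/t4.png",cv2.resize(cv2.cvtColor(c["img"][130:230,230:460],cv2.COLOR_RGB2BGR),(800,348)))
```

```text
6.8 [ 0.51576295 -0.28967727  0.21584451]
[(0.95, [295.4, 162.1, 308.4, 204.3])]
```

View pics/t4.png

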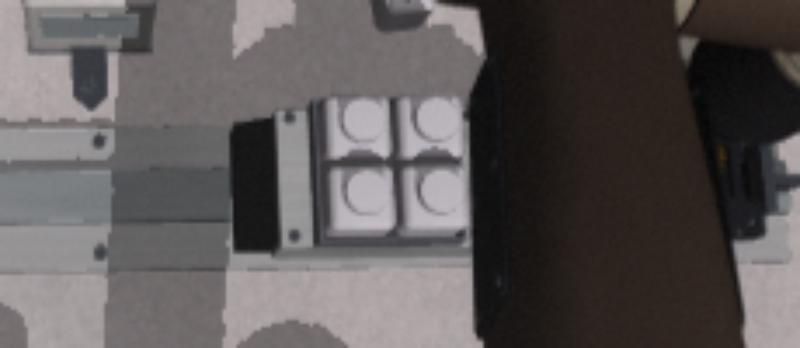

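Call:
{"name": "arm_command", "arguments": {"steps": [[[0, 0.5, 0], 0], [[0, 1, 0], 0]]}}

```text
time: 7.05
tcp_pos: [0.5126, -0.2079, 0.2064]
tcp_rot: [-2.214, 2.228, -0.0]
ft_force: [0.2, 1.0, -0.8]
finger_gap: 0.0005
finger_force: 0.0
```

Call:
{"name": "arm_command", "arguments": {"steps": [[[0, 0.5, 0], 0], [[0, 1, 0], 0]]}}

```text
time: 7.25
tcp_pos: [0.5126, -0.1269, 0.2064]
tcp_rot: [-2.216, 2.226, -0.0]
ft_force: [1.7, 0.3, 0.4]
finger_gap: 0.0
finger_force: 0.0
```

Call:
{"name": "arm_command", "arguments": {"steps": [[[0, 0.5, 0], 0], [[0, 1, 0], 0]]}}

```text
time: 7.45
tcp_pos: [0.5126, -0.0467, 0.2065]
tcp_rot: [-2.217, 2.226, -0.0]
ft_force: [1.6, 0.1, 0.3]
finger_gap: 0.0003
finger_force: 0.0
```

Call:
{"name": "arm_command", "arguments": {"steps": [[[0, 0.5, 0], 0], [[0, 1, 0], 0]]}}

```text
time: 7.65
tcp_pos: [0.5126, 0.0334, 0.2065]
tcp_rot: [-2.217, 2.225, -0.0]
ft_force: [0.9, -0.8, -0.3]
finger_gap: 0.0003
finger_force: 0.0
```

Call:
{"name": "arm_command", "arguments": {"steps": [[[0.02, 0.5, 0], 0], [[0.05, 1, 0], 0]]}}

```text
time: 7.85
tcp_pos: [0.5165, 0.1134, 0.2066]
tcp_rot: [-2.217, 2.225, -0.0]
ft_force: [0.5, -0.1, -0.4]
finger_gap: 0.0002
finger_force: 0.0
```

Call:
{"name": "arm_command", "arguments": {"steps": [[[0, 0.5, -0.37], 0], [[0, 1, -0.75], 0]]}}

```text
time: 8.05
tcp_pos: [0.5172, 0.1937, 0.1469]
tcp_rot: [-2.215, 2.223, -0.0]
ft_force: [2.3, -0.1, -0.3]
finger_gap: 0.0004
finger_force: 0.0
```

Call:
{"name": "arm_command", "arguments": {"steps": [[[0, 0.5, -0.37], 0], [[0, 1, -0.75], 0]]}}

```text
time: 8.25
tcp_pos: [0.5166, 0.273, 0.0858]
tcp_rot: [-2.217, 2.225, 0.0]
ft_force: [1.0, 1.0, -0.1]
finger_gap: 0.0006
finger_force: 0.0
```

Call:
{"name": "arm_command", "arguments": {"steps": [[[0, 0, -0.6], 0]]}}

```text
time: 8.35
tcp_pos: [0.5188, 0.2772, 0.0395]
tcp_rot: [-2.217, 2.216, -0.001]
ft_force: [0.7, 0.3, -0.9]
finger_gap: 0.0005
finger_force: 0.0
```

Run:
```python
from h import *
c={n:read_camera(n) for n in("top","scene")};o=observe();print(o["time"],o["tcp_pos"])
for n,q in(("scene","load"),("top","load")):
    for d in pinpoint(n,q)[:1]: print(n,q,d["p"],d["position"],onz(c[n],d["position"],0))
a=[cv2.cvtColor(x,cv2.COLOR_RGB2BGR) for x in(c["top"]["img"][120:240,140:440],c["scene"]["img"][150:270,60:360])]
cv2.imwrite("pics/t5.png",cv2.resize(np.vstack(a),(750,600)))
```

```text
8.45 [0.51296042 0.26931141 0.0327027 ]
scene load 0.58 [213.8, 215.2] [0.51718018 0.0718759  0.        ]
top load 0.86 [288.2, 185.6] [0.52252806 0.05734853 0.        ]
```

View pics/t5.png

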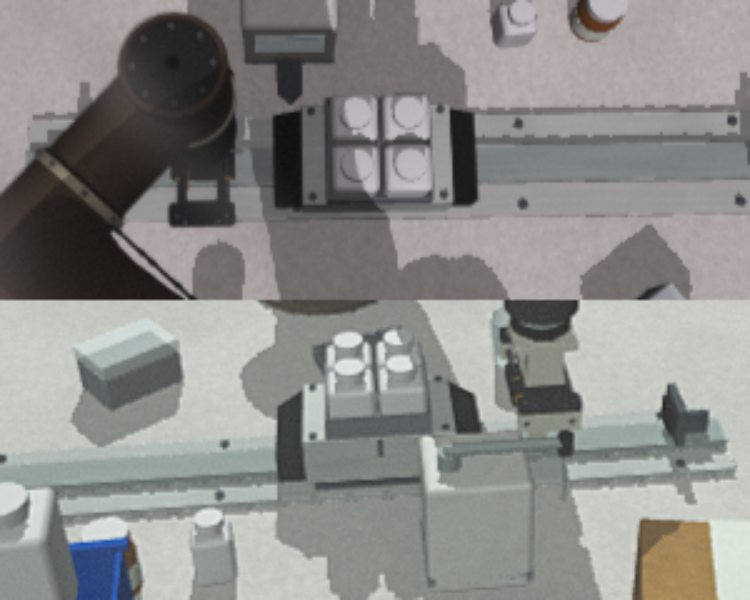

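The carriage is about 55 mm short of the hand, running left at about 0.09 m/s. The pointer is at crop px (290,100). I raise the tip slightly, then refine the timing.

Call:
{"name": "arm_command", "arguments": {"steps": [[[0, 0, 0.1], 0], [[0, 0, 0.1], 0]]}}

```text
time: 8.75
tcp_pos: [0.5189, 0.2721, 0.0507]
tcp_rot: [-2.213, 2.222, -0.001]
ft_force: [0.5, -0.6, -0.6]
finger_gap: 0.0003
finger_force: 0.0
```

```bash
cat >> h.py <<'E'
def edge(c):
    # own measurement: dark bumper outer edges along rail row in top image
    g=c["img"].max(2).astype(int);return g
E
python3 - <<'E'
from h import *
t0=observe()["time"];c=read_camera("top")
L=trace("top","bumper_left")[:1];R=trace("top","bumper_right")[:1];o=observe();print(t0,o["time"],o["tcp_pos"])
for b in L+R: print(b["p"],np.round(b["bbox"],1))
g=c["img"].max(2).astype(int)[176:190].mean(0).astype(int);print(g[225:345].tolist())
E
```

```text
8.75 8.9 [0.51783307 0.27143465 0.04882558]
0.76 [238.8 163.6 247.4 204.1]
0.63 [307.4 164.6 319.7 204.9]
[39, 38, 36, 35, 37, 35, 34, 35, 32, 38, 61, 118, 118, 85, 25, 22, 21, 22, 21, 20, 20, 20, 19, 20, 35, 101, 102, 102, 102, 102, 102, 102, 102, 99, 65, 62, 72, 95, 109, 106, 104, 111, 112, 113, 114, 113, 114, 115, 115, 114, 114, 114, 113, 110, 103, 66, 59, 72, 99, 133, 146, 121, 144, 154, 158, 161, 160, 162, 163, 162, 160, 158, 153, 150, 153, 142, 116, 155, 156, 156, 156, 157, 156, 156, 124, 28, 28, 27, 28, 28, 27, 28, 28, 31, 60, 127, 127, 127, 127, 127, 127, 127, 126, 126, 128, 128, 128, 128, 128, 128, 128, 127, 128, 128, 128, 128, 128, 128, 128, 128]
```

Call:
{"name": "arm_command", "arguments": {"steps": [[[0, 0, 0], 0], [[0, 0, 0], 0], [[0, 0, 0], 0], [[0, 0.05, 0], 0], [[0, 0.1, 0], 0], [[0, 0.15, 0], 0], [[0, 0.2, 0], 0], [[0, 0.25, 0], 0]]}}

```text
time: 9.7
tcp_pos: [0.517, 0.2917, 0.0468]
tcp_rot: [2.217, -2.226, 0.0]
ft_force: [-0.2, 0.2, -0.5]
finger_gap: 0.0004
finger_force: 0.1
```

Call:
{"name": "arm_command", "arguments": {"steps": [[[0, 0.05, 0], 0], [[0, 0.1, 0], 0], [[0, 0.15, 0], 0], [[0, 0.2, 0], 0], [[0, 0.25, 0], 0], [[0, 0.3, 0], 0], [[0, 0.35, 0], 0]]}}

```text
time: 10.4
tcp_pos: [0.517, 0.3195, 0.0468]
tcp_rot: [2.217, -2.226, -0.0]
ft_force: [0.0, 0.0, 0.6]
finger_gap: 0.0004
finger_force: 0.0
```

```bash
cat >> h.py <<'E'
def look():
    t=observe()["time"];c=read_camera("top")
    g=c["img"].max(2).astype(int)[176:190].mean(0)
    # deck edges next to the bumpers: rightmost dark bumper block = outer right edge
    d=(g<45).astype(int);runs=[];s=None
    for i in range(200,400):
        if d[i] and s is None:s=i
        if not d[i] and s is not None:
            if i-s>5: runs.append((s,i,[int(g[s-1]),int(g[i])]))
            s=None
    return t,runs,c
E
python3 - <<'E'
from h import *
for i in range(3):
    t,r,c=look();print(t,r,observe()["tcp_pos"][1])
    for k in range(2): read_camera("wrist")
for d in pinpoint("top","load")[:1]: print(d["position"],onz(c,d["position"],0))
for p in (279,260,256,252): print(p,[round(onz(c,(p,183),z)[1],4) for z in(.03,.046,.066)])
E
```

```text
10.4 [(221, 229, [45, 51]), (290, 300, [136, 102])] 0.3201003247780925
10.55 [(220, 229, [47, 61]), (290, 300, [114, 116])] 0.31922904555495024
10.7 [(221, 229, [45, 66]), (290, 300, [85, 123])] 0.3190192737841361
[259.3, 186.8] [0.520467   0.15489844 0.        ]
279 [np.float64(0.0902), np.float64(0.0913), np.float64(0.0927)]
260 [np.float64(0.1529), np.float64(0.1532), np.float64(0.1537)]
256 [np.float64(0.1661), np.float64(0.1663), np.float64(0.1665)]
252 [np.float64(0.1793), np.float64(0.1793), np.float64(0.1793)]
```

Call:
{"name": "arm_command", "arguments": {"steps": [[[0, 0.1, 0], 0], [[0, 0.2, 0], 0], [[0, 0.2, 0.3], 0], [[0, 0.2, 0.6], 0], [[0, 0.2, 1], 0], [[0, 0.2, 1], 0], [[0, 0.2, 1], 0], [[0, 0.2, 1], 0]]}}

```text
time: 11.7
tcp_pos: [0.5166, 0.3353, 0.1262]
tcp_rot: [2.216, -2.225, -0.0]
ft_force: [-0.3, 0.5, 0.1]
finger_gap: 0.0007
finger_force: 0.0
```

Call:
{"name": "arm_command", "arguments": {"steps": [[[0, 0, 0], 0], [[0, 0, 0], 0], [[0, 0, 0], 0], [[0, 0, 0], 0], [[0, 0, 0], 0], [[0, 0, 0], 0], [[0, 0, 0], 0], [[0, 0, 0], 0]]}}

```text
time: 12.5
tcp_pos: [0.517, 0.3352, 0.1269]
tcp_rot: [-2.217, 2.226, 0.0]
ft_force: [-1.0, -0.1, 0.9]
finger_gap: 0.0003
finger_force: 0.0
```

Call:
{"name": "arm_command", "arguments": {"steps": [[[0, 0, 0], 0], [[0, 0, 0], 0], [[0, 0, 0], 0], [[0, 0, 0], 0], [[0, 0, 0], 0], [[0, 0, 0], 0], [[0, 0, 0], 0], [[0, 0, 0], 0]]}}

```text
time: 13.3
tcp_pos: [0.517, 0.3352, 0.1269]
tcp_rot: [2.217, -2.226, 0.0]
ft_force: [-0.7, 0.2, 0.1]
finger_gap: 0.0003
finger_force: 0.0
```

Run:
```python
from h import *
for i in range(3):
    t,r,c=look();print(t,r,np.round(c["img"].max(2).astype(int)[176:190].mean(0)[285:303],0).tolist())
    for k in range(4): read_camera("wrist")
s=read_camera("scene")
for n,cc in(("top",c),("scene",s)):
  for d in pinpoint(n,"load")[:1]: print(n,d["position"],onz(cc,d["position"],0))
  for d in pinpoint(n,"carriage_mid")[:1]: print(n,d["position"],onz(cc,d["position"],.06))
a=cv2.cvtColor(c["img"][110:230,190:340],cv2.COLOR_RGB2BGR)
cv2.imwrite("pics/t6.png",cv2.resize(a,(750,600)))
```

```text
13.3 [(289, 299, [94, 109])] [107.0, 108.0, 108.0, 95.0, 25.0, 27.0, 27.0, 27.0, 27.0, 27.0, 28.0, 28.0, 28.0, 38.0, 110.0, 130.0, 130.0, 130.0]
13.55 [(289, 299, [93, 109])] [107.0, 107.0, 108.0, 94.0, 25.0, 26.0, 26.0, 27.0, 27.0, 27.0, 27.0, 28.0, 27.0, 38.0, 110.0, 129.0, 130.0, 130.0]
13.8 [(289, 299, [94, 110])] [106.0, 108.0, 107.0, 95.0, 26.0, 26.0, 27.0, 27.0, 27.0, 28.0, 28.0, 27.0, 28.0, 38.0, 110.0, 130.0, 130.0, 130.0]
top [257.4, 186.0] [0.52335562 0.1612344  0.        ]
top [257.8, 181.8] [0.52464103 0.16052745 0.06      ]
scene [240.6, 213.5] [0.51842189 0.16023009 0.        ]
scene [244.4, 199.1] [0.52267875 0.17297066 0.06      ]
```

View pics/t6.png

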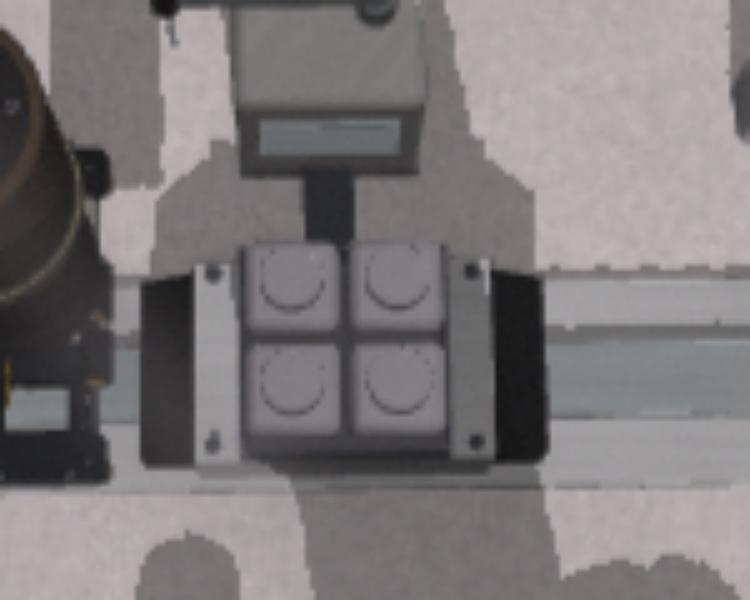

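The carriage has not moved over 0.5 s of pictures. Its middle is at y ≈ 0.157–0.161, against 0.164 for the pointer, so it is 3–7 mm off and inside the 15 mm tolerance. The hand is clear, so I hand in.

```bash
python3 -c "
from workcell import *
print(sign_off())"
```

```text
the job is handed in; nothing more can be done
None
```

The carriage is at a standstill at the sampling station, its middle an estimated 3–7 mm short of the pointer (tolerance 15 mm), with the hand clear; the job was handed in at about 14 s.

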